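Clear the rack bay and slide the salt box home

TASK

The round wooden salt box belongs in the bay of the wooden rack that the pepper mill is standing in. First clear the way: lift out the pepper mill and take away the spice jar at the rack's mouth, and stand each of them upright on a coaster of its own, one per coaster. Then slide the salt box along the worktop, never lifting or tipping it, into the freed bay until it is fully home against the back board, without disturbing the kitchen timer, the candle jar, the mug or the jigger.

Things in the scene. Friction and masses are not known exactly. Their poses are not given: they have to be found in the camera images.
- rack: Low wooden rack fixed to the worktop, 254 (x) by 128 (y) mm; origin: centre of underside. Two floorless bays, open towards its -y (roughly the robot's right). Back board 60 mm high, inner face at y = +0.055; three rails 28 high, 10 thick, at x = -0.122, 0, +0.122, from the board to y = -0.063. Bays are 112 mm wide inside, centred at x = -0.061 (nearer the robot) and +0.061. Place and yaw vary.
- bay_near (a point): Point on the worktop in the bay nearer the robot (rack x = -0.061, y = +0.0095) above which the centre of the salt box lies when it touches the back board; axes as the rack's.
- bay_far (a point): The same point in the bay farther from the robot (rack x = +0.061, y = +0.0095). In each start one bay holds the pepper mill and the other the kitchen timer.
- salt_box_center (a point): Centre, half-way up, of the round wooden salt box, 91 mm in diameter, 80 mm high (too wide to grip), 0.3 to 0.6 kg, upright side wall to 54 mm, lid rim 55 to 68 mm; a knob 13 mm in diameter stands on the lid 30 mm off centre. The lid does not move. It stands loose on the worktop and slides when pushed low with 1 to 5 N.
- pepper_mill_center (a point): Centre, half-way up (85 mm), of the dark wooden pepper mill, 170 mm high, 58 mm in diameter at most, about 0.18 kg, standing upright in a bay; its body is 46 to 58 mm wide up to 159 mm and ends in a small steel knob. Does not turn.
- spice_jar_center (a point): Centre, half-way up (53 mm), of the spice jar with green cap, 46 mm in diameter, 106 mm high, about 0.11 kg, standing in front of the rack's middle rail, where it blocks the way into either bay.
- coaster_near_top (a point): Centre of the top face of a round cork coaster, 92 mm in diameter, 8 mm thick, lying loose on the worktop; the one nearer the robot.
- coaster_far_top (a point): The same for the second cork coaster, the one farther from the robot.
- candle_jar_center (a point): Centre, half-way up (45 mm), of a glass jar with a pink candle, 76 mm in diameter, 90 mm high, standing between the salt box and the rack. Leave it where it is.
- kitchen_timer_center (a point): Centre, half-way up (21 mm), of the pale blue round kitchen timer, 69 mm in diameter, 42 mm high, standing in the other bay. Leave it.
- mug_center (a point): Centre, half-way up (45 mm), of a teal and white mug, 91 mm high, all of it and its handle within 60 mm of this point sideways. Leave it.
- jigger_center (a point): Centre, half-way up (50 mm), of a brass jigger, 47 mm in diameter, 100 mm high. Leave it.
- salt_box: The same salt box; origin at the centre of its underside. Between it and the rack the room overhead is limited at the back: a wall cabinet hangs there for y below 0.15, its underside 0.48 m above the worktop, its doors at x = 0.57 and their knobs out to x = 0.54, so keep a tall wrist low or drawn in.
- pepper_mill: The same pepper mill; origin at the centre of its underside.
- spice_jar: The same spice jar; origin at the centre of its underside.

How it is judged:
By the outcome, as a careful person would: the job done as asked, in the order asked, and still so for the second after the job is handed in, with the robot touching nothing.
It also fails if it takes over 72 s, if anything falls off the work surface, if the arm or the gripper's body presses on something with over 40 N, if the wrist force passes 120 N, or if a joint passes its speed limit or range.

ROBOT

A 6-joint arm with a two-finger parallel gripper is mounted at the origin on a cart in front of the work surface, level with it; the furniture and walls round the work are solid. World frame = base frame: x ahead of the robot, y to its left, z up, the work surface at z = 0. Lengths are in mm, angles in rad, forces in N, time in s.
With the tool pointing down it reaches from about 350 to 950 mm from the base axis. Payload 17.4 kg.
Tool frame: the origin (TCP) lies at the very end of the fingers, on their centre line; the grasp point (between the pads) lies 19 mm behind it; z points along the fingers, y is the line along which they close (so a half turn about z gives the same grasp; the last joint's range is limited). The gripper opens to 93 mm and grips with 3 to 60 N. Pads are 15 mm wide; open, the fingers measure 128 mm over their backs; the gripper's body (75 mm by 188 mm) begins 65 mm behind the grasp point.
Start: joints at [1.256, 0.116, 1.442, -0, 1.584, -0.038], TCP at [184.471, 649.309, 188.146] pointing down, gripper open.
Joint ranges: [-2.83, 2.83], [-0.83, 2.19], [0.07, 2.5], [-1.14, 4.28], [0.01, 3], [-2.97, 2.97]. Speed limits (rad/s): [1.89, 1.89, 2.22, 3.14, 3.14, 3.14].

INTERFACE

Orientations are given as a unit quaternion [x, y, z, w].
In Python, from plant import arm gives the robot as it stands.
- The arm moves only by the tool drive_tool, never from a script. Its argument "moves" is a list of rows, each a list of 4 numbers: the shift along the world's x, y, z in mm, then the turn about the world's z in rad. In form: [[x, y, z, yaw], ...]. A call has 1 to 8 rows; each row is the pose to reach, as a shift and turn from the pose commanded when the call began; what a row does not reach only later rows make up. A row lasts 1/10 s, in which the tool goes at most 50 mm and 8.59 degrees, less where a joint would pass 70% of its speed; a pose out of reach is approached as far as the arm can. A call with a gripper value outside its range is refused whole. "hand" is the closure, from 0 (fully open) to 1 (shut), set as the call begins (left out, the last holds). The fingers move at their own pace and stop on an object; "newtons" is the grip in N (left out, the last holds). Time passes only in rows, so rows that repeat a pose let the fingers close. It gives the time, the measured TCP pose, the force, the opening and the grip force at its end, in the units of the state.
- arm.observe(): the state, without advancing time (a new reading comes with each control period).
- arm.grab_frame(name): name is "scene" or "top"; returns the picture (400x640x3 uint8, red, green, blue); there is no depth.
- arm.get_calibration(name): a dict with "camera_matrix" (3x3 intrinsics, pixels), "extrinsics" (4x4, takes a point from world to camera coordinates). Camera axes: x right, y up, looking along -z (the intrinsics and any distortion apply to the point x, -y, -z); pixel columns grow to the right and rows downward; lengths in mm; the calibration is good to about 2 mm. A picture is of the moment at which its call begins. get_calibration takes no time and is no camera call.
- arm.sign_off(): hands the job in; it is judged then, once.
The state is a dict: "t": time; "q": joint angles; "joint_vel": joint speeds; "joint_efforts": joint torques, N m; "tool_pos": TCP position; "orientation": TCP orientation; "contact_force": force on the tool from outside, world axes, zero at the start; "moment": the same for the moment, N m; "grip_width": finger opening in mm; "gripper_force": force on a finger pad.
Only numpy, scipy, OpenCV 4.12 (cv2) and the standard library are available. Lean on these libraries where they do the work, as an engineer would, in place of code of your own. Each camera call takes 0.05 s, during which the arm holds its last target. There are 200 camera calls.

## Working session

There is one attempt and no reset: what is moved stays moved. The work goes in short steps, Python scripts to look and compute and a tool call to move; the robot and the scene stay as the last step left them, time stands still between calls to the robot, and variables do not carry over. Pictures are saved under pics/ and viewed, at most 10 in all, crops included, and the job is handed in when it is done.

Besides the shell and the picture viewer there is one more tool, called after "Call:" by a JSON object that holds its "api" and its "payload". drive_tool: Moves the arm, as the interface text tells. Its arguments: {"type":"object","properties":{"moves":{"type":"array","items":{"type":"array","items":{"type":"number"}}},"hand":{"type":"number"},"newtons":{"type":"number"}},"required":["moves"]}

```bash
mkdir -p pics
python3 - <<'E'
from plant import arm
import cv2,numpy as np
for n in ("scene","top"):
    im=arm.grab_frame(n); cv2.imwrite(f"pics/{n}0.png",im[:,:,::-1])
    c=arm.get_calibration(n); print(n,c)
s=arm.observe(); print(s)
E
```

```text
scene {'camera_matrix': array([[473.78354122,   0.        , 326.02810664],
       [  0.        , 473.78354122, 197.55335575],
       [  0.        ,   0.        ,   1.        ]]), 'extrinsics': array([[ 8.51455106e-01, -5.24268421e-01, -1.29161200e-02,
        -4.35484356e+02],
       [ 4.13261154e-01,  6.55600314e-01,  6.31983739e-01,
        -3.18460615e+02],
       [-3.22861305e-01, -5.43443512e-01,  7.74874007e-01,
        -1.22800350e+03],
       [ 0.00000000e+00,  0.00000000e+00,  0.00000000e+00,
         1.00000000e+00]])}
top {'camera_matrix': array([[518.37591536,   0.        , 314.8510822 ],
       [  0.        , 518.37591536, 199.15828502],
       [  0.        ,   0.        ,   1.        ]]), 'extrinsics': array([[ 1.23815487e-02, -9.99751791e-01,  1.85217050e-02,
         4.89932345e+01],
       [ 9.81735828e-01,  1.56710649e-02,  1.89602697e-01,
        -5.59350138e+02],
       [-1.89845891e-01,  1.58358464e-02,  9.81686184e-01,
        -1.47223022e+03],
       [ 0.00000000e+00,  0.00000000e+00,  0.00000000e+00,
         1.00000000e+00]])}
{'t': 0.1, 'q': array([ 1.25621934e+00,  1.16404968e-01,  1.44215675e+00,  1.23182770e-05,
        1.58398455e+00, -3.77966910e-02]), 'joint_vel': array([ 0.00016851, -0.00064542, -0.00222783,  0.00087843, -0.00169602,
       -0.0006498 ]), 'joint_efforts': array([-3.61313450e-04, -7.22899103e+01, -6.23865008e+01,  7.81087414e-02,
        2.27668241e-02, -1.17434979e-04]), 'tool_pos': array([184.39247697, 649.12316166, 187.52720289]), 'orientation': array([ 1.37948738e-01,  9.90439255e-01, -4.68348868e-04, -8.96369472e-05]), 'contact_force': array([ 0.16437851, -0.2213053 , -0.47017102]), 'moment': array([ 0.0082296 ,  0.00234281, -0.00338572]), 'gripper_force': 0.0, 'grip_width': 92.8082111343846}
```

View pics/scene0.png

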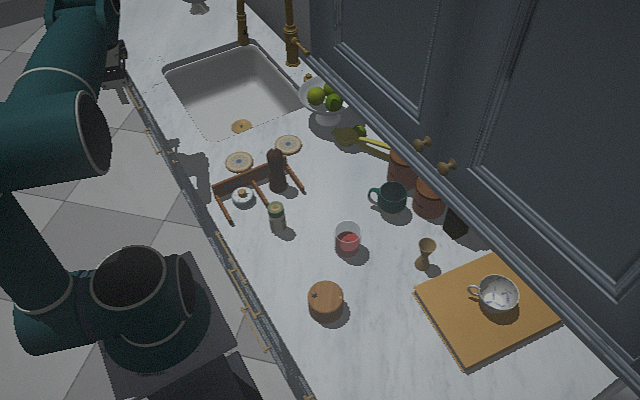

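View pics/top0.png

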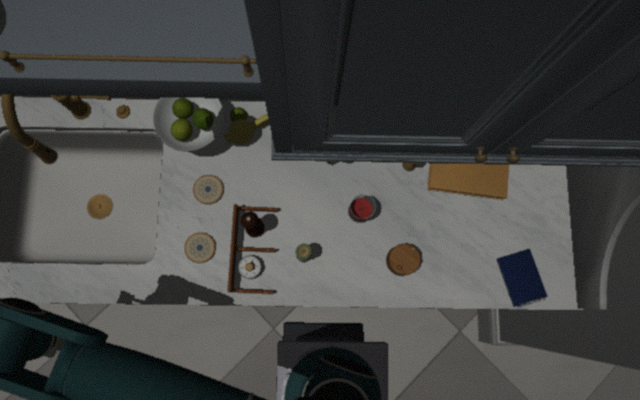

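The scene view shows the salt box near (325,300), candle (347,238), spice jar (277,215), the mill in the far bay (277,170), the timer in the near bay (242,196), and coasters at (239,161) and (288,144). The top view shows the same layout. I'll enlarge both for pixel positions.

Run:
```python
import cv2,numpy as np
def crop(src,dst,x0,y0,w,h,k):
    im=cv2.imread(src)[y0:y0+h,x0:x0+w]; im=cv2.resize(im,None,fx=k,fy=k,interpolation=cv2.INTER_CUBIC)
    im=np.clip(255*(im/255.)**.7,0,255).astype('uint8')
    for i in range(0,w,20):
        cv2.putText(im,str(x0+i),(i*k,8),0,.33,(0,255,255),1); cv2.line(im,(i*k,10),(i*k,16),(0,255,255),1)
    for j in range(0,h,20):
        cv2.putText(im,str(y0+j),(0,j*k+4),0,.33,(0,255,255),1)
    cv2.imwrite(dst,im)
crop("pics/top0.png","pics/top0c.png",180,150,260,150,3)
crop("pics/scene0.png","pics/scene0c.png",200,130,260,200,3)
```

```text
(no output)
```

View pics/top0c.png

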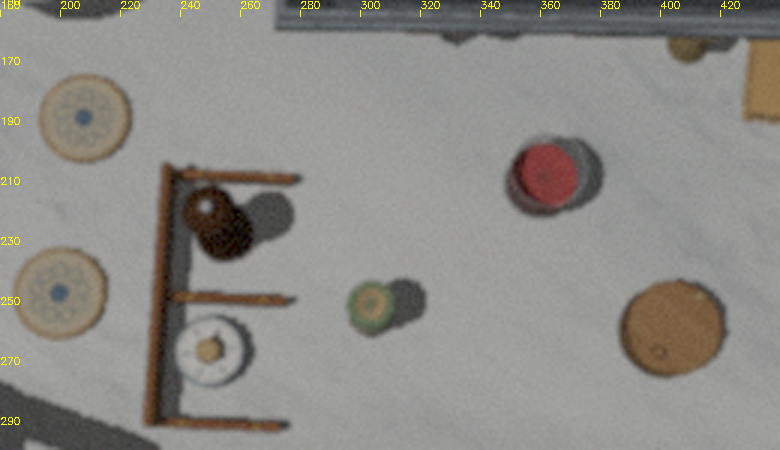

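View pics/scene0c.png

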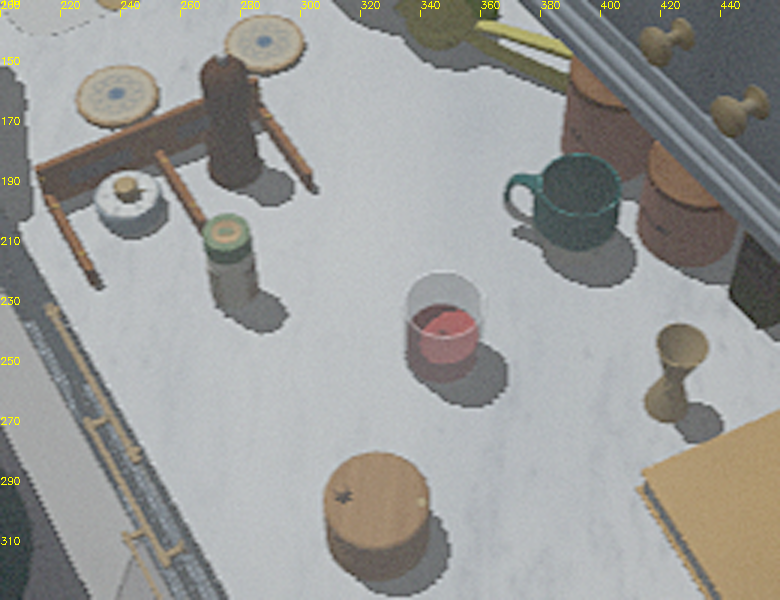

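Top crop (full-image px): coasters (208,189) and (200,248), mill knob (249,218), jar cap (304,251), salt lid (404,259), candle rim (361,210), timer (249,267), and rail ends (280,210), (278,250), (276,292). Scene crop: mill top (275,151), jar cap (276,207), salt lid (326,297), candle rim (348,231), mug rim (392,195), jigger rim (427,245).

```bash
cat > h.py <<'E'
import numpy as np
from plant import arm
C={n:arm.get_calibration(n) for n in("scene","top")}
def ray(n,u,v):
    K,E=C[n]["camera_matrix"],C[n]["extrinsics"]; d=np.linalg.inv(K)@[u,v,1]; d=d*[1,-1,-1]
    R=E[:3,:3]; return -R.T@E[:3,3], R.T@d
def pl(n,u,v,z):
    o,d=ray(n,u,v); return np.round((o+d*(z-o[2])/d[2])[:2],1)
def proj(n,p):
    K,E=C[n]["camera_matrix"],C[n]["extrinsics"]; c=(E[:3,:3]@p+E[:3,3])*[1,-1,-1]; q=K@c; return q[:2]/q[2]
E
python3 - <<'E'
from h import *
T=[("coF",208.3,189.3,8),("coN",200,247.7,8),("mill",248.7,218.7,167),("jar",304,251.5,106),("salt",404,258.7,68),("saltknob",400,267.3,78),("candle",361,209,90),("timer",249.5,266.5,42),
("railF",280,209.7,28),("railM",278.5,250,28),("railN",276,291.7,28),("boardF",235.7,205,60),("boardN",229.5,291.5,60)]
S=[("coF",288,144,8),("coN",239,161.7,8),("mill",275,150,167),("jar",275.7,207.3,106),("salt",325.7,296.7,68),("saltknob",314.7,295,78),("candle",348,230.7,90),("timer",242,192.5,42),
("railF",304.3,192.5,28),("railN",232.3,224.3,28),("mug",392,195,91),("jig",427,245,100),("saltbottomlow",325.5,323,0),("boardN",212.5,186,60)]
for a in T: print("top",a[0],pl("top",*a[1:]))
for a in S: print("scn",a[0],pl("scene",*a[1:]))
E
```

```text
top coF [592.6 379.5]
top coN [415.3 394.9]
top mill [480.1 236.2]
top jar [399.5  86.1]
top salt [ 386.4 -199.9]
top saltknob [ 361.2 -186.1]
top candle [524.9 -75. ]
top timer [359.9 242.8]
top railF [529.8 159.8]
top railM [409.9 161.2]
top railN [289.5 165.3]
top boardF [536.2 287.5]
top boardN [287.9 294.7]
scn coF [594.5 382.9]
scn coN [416.8 396.8]
scn mill [482.3 232.1]
scn jar [402.3  88.4]
scn salt [ 386.4 -203.1]
scn saltknob [ 363.  -189.1]
scn candle [536.  -76.5]
scn timer [360.3 241.6]
scn railF [526.2 150.8]
scn railN [287.5 158.3]
scn mug [711.9 -39.5]
scn jig [ 682.4 -231. ]
scn saltbottomlow [ 364.6 -235.8]
scn boardN [291.2 297.8]
```

Both views agree to a few mm: mill (481,234) in the far bay, jar (401,87), coasters (593,381) and (416,396), salt box (386,-201). The rack centre is about (411,225) with yaw about -0.027, so bay_far is about (472,233). I'll take the mill first.

Call:
{"api": "drive_tool", "payload": {"moves": [[35, -45, 27, 0], [70, -90, 30, 0], [100, -135, 30, 0], [130, -180, 30, 0], [160, -225, 30, 0], [190, -270, 30, 0], [220, -310, 30, 0], [250, -350, 30, 0]], "hand": 0, "newtons": 20}}

```text
t: 0.9
tool_pos: [414.0, 326.0, 218.1]
orientation: [0.138, 0.99, 0.0, 0.0]
contact_force: [0.5, 1.1, 0.2]
grip_width: 92.9
gripper_force: 0.0
```

Call:
{"api": "drive_tool", "payload": {"moves": [[24, -33, 0, 0], [47, -65, 0, 0], [47, -65, 0, 0], [47, -65, 0, 0], [47, -65, 0, 0], [47, -65, 0, 0]]}}

```text
t: 1.5
tool_pos: [459.8, 263.8, 218.1]
orientation: [0.137, 0.991, 0.0, -0.0]
contact_force: [0.2, 0.1, 0.9]
grip_width: 92.8
gripper_force: 0.0
```

```bash
cat > snap.py <<'E'
import sys,cv2,numpy as np
from h import *
def snap(n,dst,x0,y0,w,h,k):
    im=arm.grab_frame(n)[y0:y0+h,x0:x0+w,::-1]; im=cv2.resize(im,None,fx=k,fy=k,interpolation=cv2.INTER_CUBIC)
    im=np.clip(255*(im/255.)**.7,0,255).astype('uint8')
    for i in range(0,w,20):
        cv2.putText(im,str(x0+i),(i*k,8),0,.33,(0,255,255),1); cv2.line(im,(i*k,10),(i*k,16),(0,255,255),1)
    for j in range(0,h,20): cv2.putText(im,str(y0+j),(0,j*k+4),0,.33,(0,255,255),1)
    cv2.imwrite(dst,im)
E
python3 - <<'E'
from snap import *
s=arm.observe(); print(s["t"],s["tool_pos"],s["orientation"])
snap("scene","pics/s1.png",180,100,200,140,4)
E
```

```text
1.5 [459.84597845 263.78799988 218.10515667] [ 1.37259473e-01  9.90535124e-01  2.29793114e-05 -7.26271886e-05]
```

View pics/s1.png

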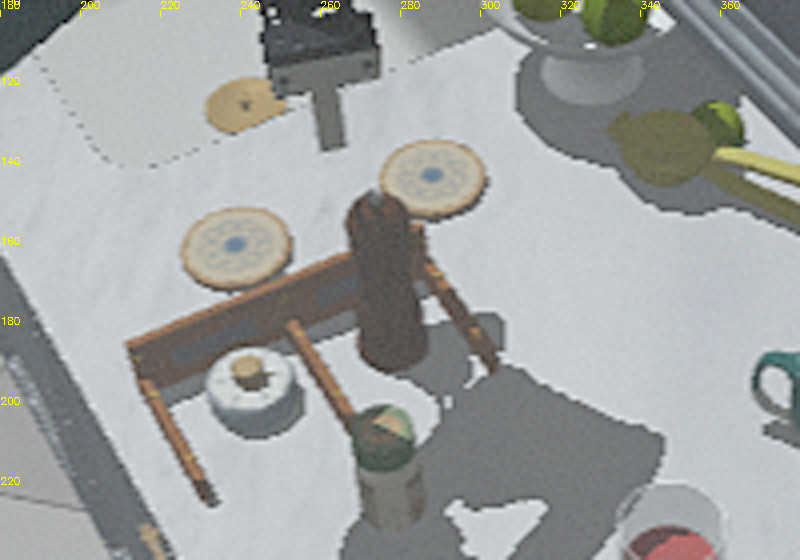

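The view shows the gripper above the mill. The mill's knob is at (273,149) and its base at about (277,191), as measured. Next I move over it, descend and grip.

Call:
{"api": "drive_tool", "payload": {"moves": [[21, -30, 0, 0], [21, -30, 0, 0], [21, -30, -40, 0], [21, -30, -80, 0], [21, -30, -115, 0], [21, -30, -118, 0], [21, -30, -118, 0]]}}

```text
t: 2.25
tool_pos: [481.1, 233.4, 100.6]
orientation: [0.138, 0.99, -0.0, -0.0]
contact_force: [-0.5, 0.3, 0.8]
grip_width: 93.0
gripper_force: 0.0
```

Call:
{"api": "drive_tool", "payload": {"moves": [[0, 0, 0, 0], [0, 0, 0, 0], [0, 0, 0, 0], [0, 0, 0, 0], [0, 0, 0, 0], [0, 0, 0, 0], [0, 0, 0, 0], [0, 0, 0, 0]], "hand": 1, "newtons": 20}}

```text
t: 3.05
tool_pos: [481.5, 232.9, 100.2]
orientation: [0.138, 0.99, -0.0, 0.0]
contact_force: [0.1, -0.7, 1.1]
grip_width: 47.3
gripper_force: 20.0
```

Call:
{"api": "drive_tool", "payload": {"moves": [[0, 0, 25, 0], [0, 0, 60, 0], [0, 0, 95, 0], [0, 0, 95, 0], [25, 33, 95, 0], [50, 66, 95, 0], [75, 99, 95, 0], [95, 126, 95, 0]]}}

```text
t: 3.85
tool_pos: [577.1, 360.4, 193.3]
orientation: [0.138, 0.99, -0.0, -0.001]
contact_force: [-0.8, -0.4, -0.9]
grip_width: 47.4
gripper_force: 20.0
```

Call:
{"api": "drive_tool", "payload": {"moves": [[17, 22, 0, 0], [17, 22, 0, 0], [17, 22, 0, 0], [17, 22, 0, 0], [17, 22, -30, 0], [17, 22, -55, 0], [17, 22, -70, 0], [17, 22, -70, 0]]}}

```text
t: 4.65
tool_pos: [592.5, 380.0, 123.1]
orientation: [0.138, 0.99, -0.001, -0.001]
contact_force: [-0.0, 0.4, -2.2]
grip_width: 46.9
gripper_force: 20.0
```

Run:
```python
from snap import *
s=arm.observe(); print(s["t"],s["tool_pos"],s["contact_force"],s["grip_width"])
snap("scene","pics/s2.png",200,80,160,120,5)
```

```text
4.65 [592.5043519  379.97750366 123.13054602] [-0.0311376   0.43493821 -2.18142629] 46.91583536273626
```

View pics/s2.png

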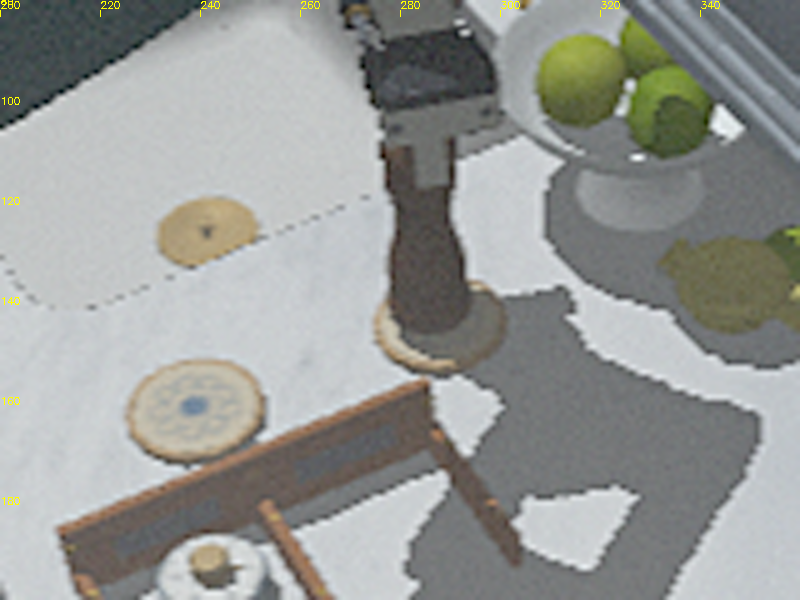

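The mill hangs over the coaster with its bottom at about (286,142). The coaster centre is (288,144), and the mill is still 23 mm up, so it is centred. Next I lower to +8.5, release and rise.

```bash
python3 -c "
from h import *
print(proj('scene',np.array([592.5,380,23])),proj('scene',np.array([592.5,380,8])), pl('scene',286,142.5,23))"
```

```text
[287.57224187 141.55317058] [287.90489539 144.72816575] [585.8 378.8]
```

Call:
{"api": "drive_tool", "payload": {"moves": [[0, 0, -6, 0], [0, 0, -11, 0], [0, 0, -14, 0], [0, 0, -15, 0], [0, 0, -15, 0]]}}

```text
t: 5.2
tool_pos: [593.4, 380.9, 110.1]
orientation: [0.138, 0.99, -0.0, -0.0]
contact_force: [0.5, -0.6, -1.1]
grip_width: 46.9
gripper_force: 20.0
```

Call:
{"api": "drive_tool", "payload": {"moves": [[0, 0, -1, 0], [0, 0, -2, 0], [0, 0, -2, 0]]}}

```text
t: 5.5
tool_pos: [593.5, 381.0, 108.4]
orientation: [0.138, 0.99, 0.0, 0.0]
contact_force: [-1.1, -0.3, -0.8]
grip_width: 47.0
gripper_force: 20.0
```

Call:
{"api": "drive_tool", "payload": {"moves": [[0, 0, 0, 0], [0, 0, 0, 0], [0, 0, 0, 0], [0, 0, 0, 0], [0, 0, 0, 0], [0, 0, 0, 0], [0, 0, 0, 0]], "hand": 0}}

```text
t: 6.2
tool_pos: [593.4, 380.9, 108.1]
orientation: [0.138, 0.99, -0.0, -0.0]
contact_force: [-0.5, 0.5, 0.1]
grip_width: 92.6
gripper_force: 0.0
```

Call:
{"api": "drive_tool", "payload": {"moves": [[0, 0, 20, 0], [0, 0, 60, 0], [0, 0, 100, 0], [0, 0, 105, 0], [-25, -42, 105, 0], [-50, -84, 105, 0], [-75, -126, 105, 0], [-100, -168, 105, 0]]}}

```text
t: 7.0
tool_pos: [492.2, 211.5, 212.4]
orientation: [0.138, 0.99, -0.0, -0.0]
contact_force: [1.0, -1.1, 0.6]
grip_width: 92.7
gripper_force: 0.0
```

Call:
{"api": "drive_tool", "payload": {"moves": [[-25, -35, 0, 0], [-50, -70, 0, 0], [-75, -102, 0, 0], [-91, -124, 0, 0], [-91, -124, 0, 0], [-91, -124, -25, 0], [-91, -124, -70, 0], [-91, -124, -115, 0]]}}

```text
t: 7.8
tool_pos: [402.9, 89.4, 96.9]
orientation: [0.138, 0.99, 0.0, 0.001]
contact_force: [1.5, -0.8, -0.2]
grip_width: 92.8
gripper_force: 0.0
```

Call:
{"api": "drive_tool", "payload": {"moves": [[0, 0, -35, 0], [0, 0, -50, 0], [0, 0, -50, 0], [0, 0, -50, 0]]}}

```text
t: 8.2
tool_pos: [403.2, 89.2, 49.6]
orientation: [0.138, 0.99, 0.0, 0.001]
contact_force: [-0.6, -0.4, 1.0]
grip_width: 93.2
gripper_force: 0.0
```

Call:
{"api": "drive_tool", "payload": {"moves": [[0, 0, 0, 0], [0, 0, 0, 0], [0, 0, 0, 0], [0, 0, 0, 0], [0, 0, 0, 0], [0, 0, 0, 0], [0, 0, 0, 0], [0, 0, 0, 0]], "hand": 1, "newtons": 15}}

```text
t: 9.0
tool_pos: [402.5, 88.9, 48.2]
orientation: [0.138, 0.99, 0.0, 0.0]
contact_force: [0.3, -0.4, 0.8]
grip_width: 44.9
gripper_force: 15.0
```

Call:
{"api": "drive_tool", "payload": {"moves": [[0, 0, 30, 0], [0, 0, 70, 0], [0, 0, 110, 0], [0, 20, 110, 0], [2, 65, 110, 0], [4, 110, 110, 0], [7, 155, 110, 0], [10, 200, 110, 0]]}}

```text
t: 9.8
tool_pos: [412.1, 290.8, 158.1]
orientation: [0.138, 0.99, -0.0, 0.0]
contact_force: [1.0, -0.3, -1.0]
grip_width: 44.8
gripper_force: 15.0
```

Call:
{"api": "drive_tool", "payload": {"moves": [[2, 45, 0, 0], [4, 80, 0, 0], [4, 105, 0, 0], [4, 107, 0, 0], [4, 107, -30, 0], [4, 107, -65, 0], [4, 107, -85, 0], [4, 107, -85, 0]]}}

```text
t: 10.6
tool_pos: [415.3, 394.3, 70.0]
orientation: [0.138, 0.99, -0.002, -0.002]
contact_force: [0.5, 0.4, -0.7]
grip_width: 44.7
gripper_force: 15.0
```

Run:
```python
from snap import *
s=arm.observe(); print(s["t"],s["tool_pos"],s["contact_force"],s["grip_width"])
snap("scene","pics/s3.png",200,80,160,120,5)
```

```text
10.6 [415.2995664  394.27075871  70.03225535] [ 0.50278735  0.40682822 -0.70087984] 44.68513216321703
```

View pics/s3.png

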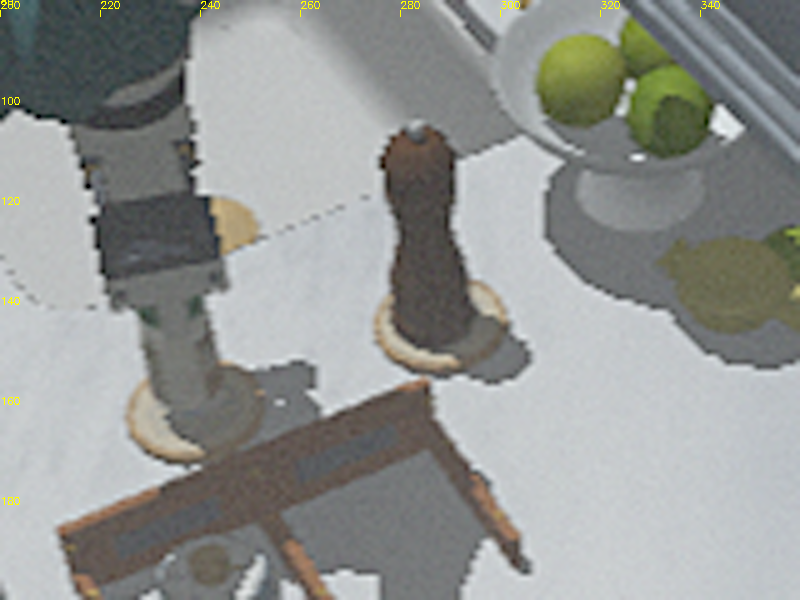

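The mill stands upright and centred on the far coaster, at (286,148). The jar hangs over the near coaster at (238,160). Next I lower, release and leave.

Call:
{"api": "drive_tool", "payload": {"moves": [[0, 0, -6, 0], [0, 0, -11, 0], [0, 0, -14, 0], [0, 0, -16, 0], [0, 0, -16, 0], [0, 0, -16, 0]]}}

```text
t: 11.25
tool_pos: [416.5, 395.9, 57.3]
orientation: [0.138, 0.99, 0.0, 0.0]
contact_force: [-0.5, 0.3, -0.9]
grip_width: 44.9
gripper_force: 15.0
```

Call:
{"api": "drive_tool", "payload": {"moves": [[0, 0, 0, 0], [0, 0, 0, 0], [0, 0, 0, 0], [0, 0, 0, 0], [0, 0, 0, 0], [0, 0, 0, 0], [0, 0, 0, 0]], "hand": 0}}

```text
t: 11.95
tool_pos: [416.4, 395.9, 57.1]
orientation: [0.138, 0.99, -0.0, -0.0]
contact_force: [0.1, 0.3, -0.3]
grip_width: 91.9
gripper_force: 0.0
```

Call:
{"api": "drive_tool", "payload": {"moves": [[0, 0, 20, 0], [0, 0, 60, 0], [0, 0, 100, 0], [0, 0, 140, 0], [0, -20, 140, 0], [-4, -65, 140, 0], [-8, -110, 140, 0], [-12, -155, 140, 0]]}}

```text
t: 12.75
tool_pos: [403.9, 239.5, 197.0]
orientation: [0.138, 0.99, -0.0, 0.0]
contact_force: [1.2, -0.8, 0.6]
grip_width: 92.9
gripper_force: 0.0
```

Call:
{"api": "drive_tool", "payload": {"moves": [[-2, -45, 0, -0.14], [-4, -90, 0, -0.28], [-6, -135, 0, -0.42], [-8, -180, 0, -0.56], [-10, -225, 0, -0.7], [-12, -270, 0, -0.84], [-16, -315, 0, -0.98], [-20, -360, 0, -1.12]], "hand": 0.53}}

```text
t: 13.55
tool_pos: [383.8, -120.9, 197.5]
orientation: [0.645, 0.764, 0.0, 0.0]
contact_force: [0.3, 0.3, 0.3]
grip_width: 44.1
gripper_force: 0.0
```

Run:
```python
from h import *
s=arm.observe(); print(s["t"],s["tool_pos"],s["q"])
from scipy.spatial.transform import Rotation as R
y=R.from_quat(s["orientation"]).as_matrix()[:,1]; print(np.degrees(np.arctan2(y[1],y[0])),s["grip_width"])
```

```text
13.55 [ 383.83874467 -120.87674937  197.45273261] [-3.68533198e-01 -5.09669252e-01  1.96367568e+00  4.91690755e-05
  1.68657982e+00 -5.36694245e-01]
9.635257216097639 44.11519392103464
```

Call:
{"api": "drive_tool", "payload": {"moves": [[-3, -45, 0, -0.12], [-6, -90, 0, -0.24], [-10, -135, 0, -0.32], [-10, -158, 0, -0.32], [-10, -158, 0, -0.32], [-10, -158, -45, -0.32], [-10, -158, -90, -0.32], [-10, -158, -135, -0.32]]}}

```text
t: 14.35
tool_pos: [374.5, -276.4, 60.9]
orientation: [0.757, 0.654, 0.0, 0.0]
contact_force: [0.4, -0.7, -0.6]
grip_width: 43.7
gripper_force: 0.0
```

Call:
{"api": "drive_tool", "payload": {"moves": [[0, 0, -30, 0], [0, 0, -43, 0], [0, 0, -43, 0], [0, 0, -43, 0]]}}

```text
t: 14.75
tool_pos: [375.2, -277.3, 20.8]
orientation: [0.757, 0.654, 0.0, 0.001]
contact_force: [0.2, 0.1, 0.1]
grip_width: 43.6
gripper_force: 0.0
```

Run:
```python
from snap import *
s=arm.observe(); print(s["t"],s["tool_pos"],s["q"],s["grip_width"])
snap("scene","pics/s4.png",220,210,200,140,4)
```

```text
14.75 [ 375.16882797 -277.3497872    20.76980363] [-6.91305573e-01 -2.57507652e-01  2.07173995e+00  3.78549751e-05
  1.32573765e+00 -5.45682198e-01] 43.638539956691744
```

View pics/s4.png

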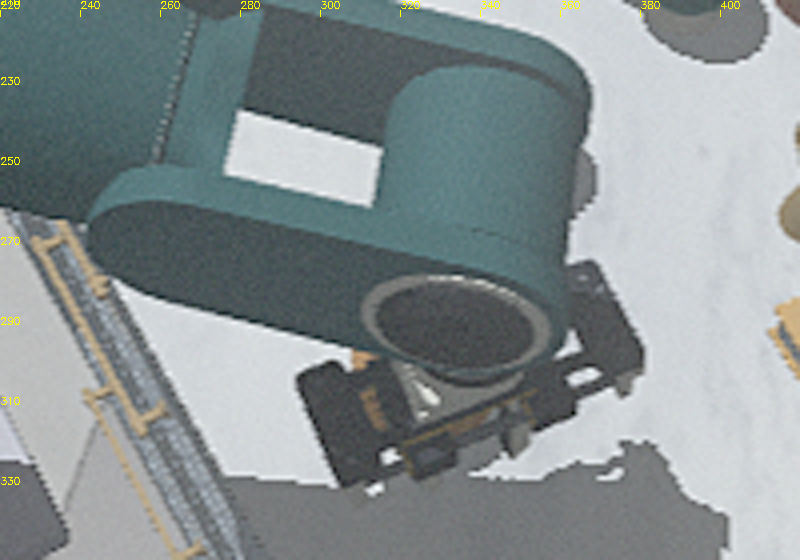

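The arm hides the salt box, but the gripper sits behind it as planned. I'll advance gently to contact.

Call:
{"api": "drive_tool", "payload": {"moves": [[1, 6, 0, 0], [2, 12, 0, 0], [3, 17, 0, 0], [3, 21, 0, 0], [4, 25, 0, 0], [4, 29, 0, 0], [5, 33, 0, 0], [6, 37, 0, 0]]}}

```text
t: 15.6
tool_pos: [380.5, -240.0, 19.2]
orientation: [0.757, 0.654, -0.0, 0.0]
contact_force: [-1.0, -4.1, 0.7]
grip_width: 44.0
gripper_force: 1.6
```

```bash
cat > st.py <<'E'
from h import *
from scipy.spatial.transform import Rotation as R
s=arm.observe(); y=R.from_quat(s["orientation"]).as_matrix()[:,1]
print(s["t"],s["tool_pos"].round(1),s["contact_force"].round(1),s["moment"].round(2),"close axis",np.degrees(np.arctan2(y[1],y[0])).round(1))
n=np.array([-y[1],y[0]])*np.sign(y[0]); print("salt ctr est",(s["tool_pos"][:2]+48.5*n).round(1))
E
python3 st.py
```

```text
15.6 [ 380.5 -240.    19.2] [-1.  -4.1  0.7] [-0.69  0.24 -0.01] close axis -8.4
salt ctr est [ 387.6 -192. ]
```

Contact at about 4 N, balanced over both fingers. Pushing on.

Call:
{"api": "drive_tool", "payload": {"moves": [[1, 8, 0, 0], [3, 18, 0, 0], [5, 30, 0, 0], [6, 42, 0, 0], [8, 54, 0, 0], [10, 66, 0, 0], [12, 78, 0, 0], [13, 88, 0, 0]]}}

```text
t: 16.4
tool_pos: [393.6, -151.0, 19.2]
orientation: [0.757, 0.654, 0.0, 0.0]
contact_force: [0.3, -4.2, 1.6]
grip_width: 43.7
gripper_force: 1.8
```

```bash
python3 st.py
```

```text
16.4 [ 393.6 -151.    19.2] [ 0.3 -4.2  1.6] [-0.74  0.1   0.01] close axis -8.3
salt ctr est [ 400.7 -103. ]
```

Call:
{"api": "drive_tool", "payload": {"moves": [[0.5, 6, 0, -0.03], [2, 16, 0, -0.06], [4, 26.5, 0, -0.09], [6, 37, 0, -0.12], [8.5, 49, 0, -0.15], [11, 61, 0, -0.17], [15, 72, 0, -0.17], [18.5, 84, 0, -0.17]]}}

```text
t: 17.2
tool_pos: [412.1, -67.2, 19.1]
orientation: [0.809, 0.587, -0.0, -0.0]
contact_force: [-1.2, -3.8, 1.5]
grip_width: 43.6
gripper_force: 2.0
```

```bash
python3 st.py
```

```text
17.2 [412.1 -67.2  19.1] [-1.2 -3.8  1.5] [-0.76  0.26 -0.05] close axis -18.1
salt ctr est [427.1 -21.1]
```

Call:
{"api": "drive_tool", "payload": {"moves": [[2, 6, 0, 0], [5, 16, 0, 0], [9, 27, 0, 0], [12, 38, 0, 0], [16, 49, 0, 0], [20, 61, 0, 0], [23, 72, 0, 0], [26, 80, 0, 0]]}}

```text
t: 18.0
tool_pos: [438.1, 13.0, 19.1]
orientation: [0.809, 0.587, -0.0, -0.0]
contact_force: [-1.2, -3.9, 1.0]
grip_width: 43.4
gripper_force: 1.8
```

Run:
```python
import st
from snap import *
a=arm.grab_frame; 
snap("top","t5.png",210,180,160,120,5)
snap("scene","s5.png",200,140,160,120,5)
import cv2
t,s=cv2.imread("t5.png"),cv2.imread("s5.png")
cv2.imwrite("pics/m5.png",cv2.resize(np.vstack([t,s]),None,fx=.5,fy=.5,interpolation=cv2.INTER_AREA))
```

```text
18.0 [438.1  13.   19.1] [-1.2 -3.9  1. ] [-0.67  0.33 -0.01] close axis -18.1
salt ctr est [453.2  59.1]
```

View pics/m5.png

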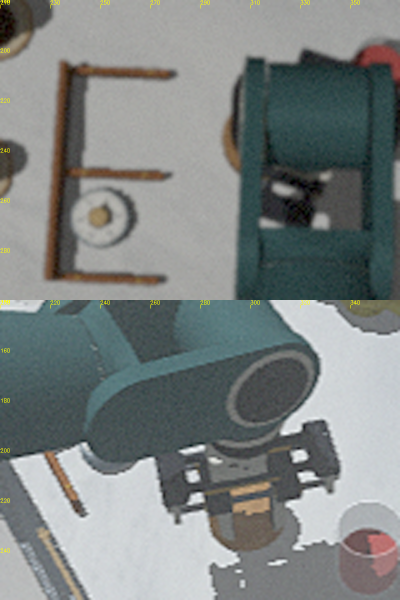

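In the top panel the salt box's leading edge is at about (299,233), with the bays clear ahead. In the scene panel its lower front edge is at about (299,240), spanning x 283–314. I'll check these against the estimate.

Run:
```python
from h import *
print(pl("top",299.2,233,62), pl("scene",298.8,240,0))
c=np.array([453.2,59.1]);a=np.linspace(0,2*np.pi,73)
for z in(0,54,68):
    P=np.array([proj("scene",np.array([c[0]+45.5*np.cos(t),c[1]+45.5*np.sin(t),z])) for t in a]); print(z,P.min(0).round(1),P.max(0).round(1))
    P=np.array([proj("top",np.array([c[0]+45.5*np.cos(t),c[1]+45.5*np.sin(t),z])) for t in a]); print(" top",P.min(0).round(1),P.max(0).round(1))
```

```text
[456.7 101. ] [433.1  24.1]
0 [283.5 216.4] [314.2 241.5]
 top [298.2 221.9] [328.5 252.1]
54 [282.  205.4] [313.6 230.7]
 top [298.  219.2] [329.3 250.4]
68 [281.6 202.4] [313.4 227.8]
 top [297.9 218.5] [329.5 250. ]
```

The estimate holds to about 2 mm. I'll steer into line with the bay while turning the fork to the rack's axis.

Call:
{"api": "drive_tool", "payload": {"moves": [[3.5, 4.5, 0, 0.045], [8, 13, 0, 0.09], [13, 22.5, 0, 0.13], [18, 32, 0, 0.175], [22, 42, 0, 0.21], [25.5, 52, 0, 0.245], [28, 61.5, 0, 0.27], [29, 69.5, 0, 0.29]]}}

```text
t: 18.9
tool_pos: [467.1, 82.3, 19.1]
orientation: [0.716, 0.699, -0.0, -0.0]
contact_force: [0.2, -4.2, -0.0]
grip_width: 43.7
gripper_force: 1.4
```

```bash
python3 st.py
python3 - <<'E'
from snap import *
snap("top","t6.png",210,180,160,120,5)
snap("scene","s6.png",200,140,160,120,5)
import cv2
# salt box pixels in scene: brown mask bounds beside/below the gripper
for n in("t6.png","s6.png"):
    im=cv2.imread(n).astype(int); b,g,r=im[...,0],im[...,1],im[...,2]
    m=((r-b>45)&(r>110)).astype('uint8'); k,l,st,c=cv2.connectedComponentsWithStats(m)
    o=(210,180) if n[0]=="t" else (200,140)
    for i in range(1,k):
        if st[i,4]>250: print(n,(st[i,:2]/5+o).round(1),((st[i,:2]+st[i,2:4])/5+o).round(1),st[i,4])
E
```

```text
18.9 [467.1  82.3  19.1] [ 0.2 -4.2 -0. ] [-0.61  0.04  0.02] close axis -1.4
salt ctr est [468.3 130.8]
t6.png [364.4 199. ] [370.  215.4] 818
t6.png [248.6 207.4] [271.6 210. ] 522
t6.png [230.4 225.6] [233.8 268.8] 807
t6.png [275.2 230.6] [278.  237.6] 254
t6.png [288.8 236.6] [292.4 244.2] 530
t6.png [239.  247.8] [257.4 250.4] 658
t6.png [265.4 248.8] [274.6 251.4] 434
t6.png [246.2 263.6] [252.4 270. ] 780
t6.png [228.4 269.8] [230.8 291.2] 453
t6.png [236. 290.] [272.6 293.4] 1216
s6.png [211.8 181.2] [226.6 187. ] 486
s6.png [252.8 183. ] [263.6 199. ] 859
s6.png [238.4 189.4] [244.8 194. ] 575
s6.png [292.4 191. ] [302.4 197. ] 647
s6.png [214.8 195. ] [230.8 220. ] 1875
s6.png [291.6 197. ] [302.6 207.8] 1561
```

Call:
{"api": "drive_tool", "payload": {"moves": [[0.5, 5, 0, 0], [1, 13, 0, 0], [1.5, 22, 0, 0], [2, 31, 0, 0], [2.5, 40, 0, 0], [3, 50, 0, 0], [3, 60, 0, 0], [3, 68, 0, 0]]}}

```text
t: 19.8
tool_pos: [469.9, 150.4, 19.1]
orientation: [0.716, 0.698, -0.0, -0.0]
contact_force: [0.2, -3.2, -0.5]
grip_width: 43.4
gripper_force: 1.4
```

```bash
python3 st.py
```

```text
19.8 [469.9 150.4  19.1] [ 0.2 -3.2 -0.5] [-0.58  0.   -0.04] close axis -1.5
salt ctr est [471.2 198.9]
```

Call:
{"api": "drive_tool", "payload": {"moves": [[0, 4, 0, 0], [0, 8, 0, 0], [0.5, 12, 0, 0], [0.5, 16, 0, 0], [0.5, 20, 0, 0], [1, 24, 0, 0], [1, 26, 0, 0]]}}

```text
t: 20.5
tool_pos: [471.0, 175.7, 19.1]
orientation: [0.716, 0.698, -0.0, -0.0]
contact_force: [-0.8, -3.2, 0.2]
grip_width: 43.6
gripper_force: 1.4
```

```bash
python3 st.py
```

```text
20.5 [471.  175.7  19.1] [-0.8 -3.2  0.2] [-0.61  0.01  0.03] close axis -1.5
salt ctr est [472.2 224.2]
```

Now small steps until the force rises at the back board.

Call:
{"api": "drive_tool", "payload": {"moves": [[0, 1, 0, 0], [0, 2, 0, 0], [0, 3, 0, 0], [0, 4, 0, 0]]}}

```text
t: 20.9
tool_pos: [470.9, 179.4, 19.1]
orientation: [0.716, 0.698, -0.0, -0.0]
contact_force: [0.0, -3.2, 0.1]
grip_width: 43.4
gripper_force: 1.4
```

Call:
{"api": "drive_tool", "payload": {"moves": [[0, 1, 0, 0], [0, 2, 0, 0], [0, 3, 0, 0]]}}

```text
t: 21.2
tool_pos: [471.0, 182.5, 19.2]
orientation: [0.716, 0.698, 0.0, 0.0]
contact_force: [0.2, -2.5, -0.5]
grip_width: 43.9
gripper_force: 1.4
```

Call:
{"api": "drive_tool", "payload": {"moves": [[0, 1, 0, 0], [0, 2, 0, 0]]}}

```text
t: 21.4
tool_pos: [470.9, 184.5, 19.1]
orientation: [0.716, 0.698, -0.0, 0.0]
contact_force: [0.8, -3.1, 0.3]
grip_width: 43.6
gripper_force: 1.4
```

Call:
{"api": "drive_tool", "payload": {"moves": [[0, 1, 0, 0], [0, 2, 0, 0]]}}

```text
t: 21.6
tool_pos: [470.9, 186.5, 19.1]
orientation: [0.716, 0.698, 0.0, -0.0]
contact_force: [-0.0, -3.7, -0.4]
grip_width: 43.3
gripper_force: 1.4
```

Call:
{"api": "drive_tool", "payload": {"moves": [[0, 0.7, 0, 0], [0, 1.5, 0, 0]]}}

```text
t: 21.8
tool_pos: [470.9, 188.0, 19.1]
orientation: [0.716, 0.698, -0.0, 0.0]
contact_force: [0.8, -3.7, 0.5]
grip_width: 43.9
gripper_force: 1.4
```

Call:
{"api": "drive_tool", "payload": {"moves": [[0, 0.7, 0, 0], [0, 1.5, 0, 0]]}}

```text
t: 22.0
tool_pos: [470.9, 189.5, 19.1]
orientation: [0.716, 0.698, 0.0, -0.0]
contact_force: [0.8, -3.8, -0.2]
grip_width: 43.6
gripper_force: 1.4
```

Call:
{"api": "drive_tool", "payload": {"moves": [[0, 0.7, 0, 0], [0, 1.5, 0, 0]]}}

```text
t: 22.2
tool_pos: [470.9, 191.0, 19.2]
orientation: [0.716, 0.698, 0.0, -0.0]
contact_force: [0.2, -2.7, -0.6]
grip_width: 43.9
gripper_force: 1.4
```

Call:
{"api": "drive_tool", "payload": {"moves": [[0, 0.7, 0, 0], [0, 1.5, 0, 0]]}}

```text
t: 22.4
tool_pos: [470.9, 192.5, 19.1]
orientation: [0.716, 0.698, -0.0, 0.0]
contact_force: [0.1, -3.3, 0.5]
grip_width: 44.1
gripper_force: 1.4
```

Call:
{"api": "drive_tool", "payload": {"moves": [[0, 0.7, 0, 0], [0, 1.5, 0, 0]]}}

```text
t: 22.6
tool_pos: [470.9, 194.0, 19.1]
orientation: [0.716, 0.698, -0.0, -0.0]
contact_force: [0.6, -2.7, -0.2]
grip_width: 43.5
gripper_force: 1.4
```

Call:
{"api": "drive_tool", "payload": {"moves": [[0, 0.7, 0, 0], [0, 1.5, 0, 0]]}}

```text
t: 22.8
tool_pos: [470.9, 194.8, 19.1]
orientation: [0.716, 0.698, -0.001, 0.001]
contact_force: [0.7, -12.8, 1.4]
grip_width: 43.6
gripper_force: 5.6
```

The force jumped to 12.8 N, so the box is home against the board. Backing off straight, then up and clear.

Call:
{"api": "drive_tool", "payload": {"moves": [[0, -3, 0, 0], [0, -12, 0, 0], [-1, -27, 0, 0], [-2, -47, 0, 0], [-3, -72, 0, 0], [-3, -72, 15, 0], [-3, -72, 55, 0], [-3, -72, 95, 0]]}}

```text
t: 23.6
tool_pos: [467.4, 122.8, 115.6]
orientation: [0.717, 0.698, -0.0, -0.0]
contact_force: [1.0, 0.3, 1.3]
grip_width: 43.6
gripper_force: 0.0
```

Call:
{"api": "drive_tool", "payload": {"moves": [[0, -10, 40, 0], [-10, -45, 70, 0], [-25, -85, 70, 0], [-40, -130, 70, 0], [-50, -175, 70, 0], [-60, -220, 70, 0], [-70, -265, 70, 0], [-70, -290, 70, 0]]}}

```text
t: 24.4
tool_pos: [396.6, -169.3, 185.2]
orientation: [0.717, 0.697, 0.0, 0.001]
contact_force: [0.3, 0.6, 0.9]
grip_width: 43.9
gripper_force: 0.0
```

Run:
```python
from snap import *
import cv2
snap("top","t7.png",180,150,190,150,4)
snap("scene","s7.png",200,110,190,150,4)
t,s=cv2.imread("t7.png"),cv2.imread("s7.png")
cv2.imwrite("pics/m7.png",cv2.resize(np.vstack([t,s]),None,fx=.5,fy=.5,interpolation=cv2.INTER_AREA))
print(arm.observe()["t"])
```

```text
24.5
```

View pics/m7.png

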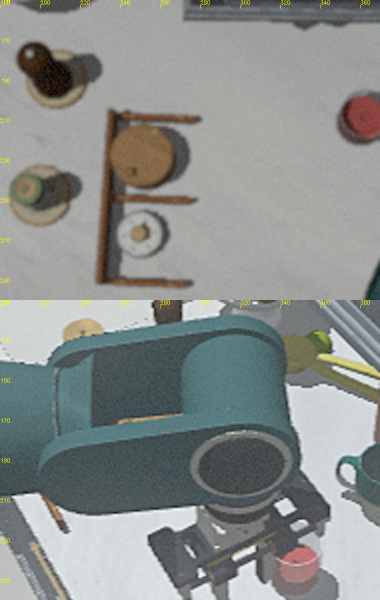

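The final view shows the salt box in the far bay against the back board, about (251,228). The mill and jar stand on their coasters at (208,189) and (200,248). The timer and candle have not moved.

```bash
python3 -c "
from plant import arm
print(arm.sign_off())"
```

```text
the job is handed in; nothing more can be done
None
```

I handed the job in at about 24.5 s: the salt box is home against the back board of the far bay, the mill and jar each stand on their own coaster, and the arm went near neither the mug nor the jigger, though I didn't recheck those two in the last picture.

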